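Put the sugar away and work the sticky caddy panel shut

TASK

Pick up the small round aluminium sugar box and gently stand it on the floor of one of the two open bays of the wooden tea caddy, then slide the caddy's panel fully home against the far wall at both ends and give it one last firm, steady press there to seat it. The panel racks in its sticky grooves, so push its two end pegs in turn, easing off and changing ends as soon as it binds instead of forcing it, and leave everything else on the tray as it is.

Things in the scene. Friction and masses are not known exactly. Their poses are not given: they have to be found in the camera images.
- caddy: light wooden tea caddy, 190 (x) by 270 (y) by 80 mm high, fixed. Origin: centre of its underside, on the tray 12 mm above the work surface; z up, x is the way the panel closes, y left. Fixed top over its near half, x -94 to -6, upper face at z 80. Rims also z 80. Far wall's inner face at x 85. A strip 36 mm wide (y -18 to 18, z 72 to 80) down the middle parts the open far half into two bays
- left_bay (a point): point on the floor of the left (+y) bay, at caddy x 54, y 62, z 8. The bay is open from above for |y| 18 to 113 mm, between the panel's far edge and the far wall (x 85); a back board stands hidden under the panel at x -17
- right_bay (a point): point on the floor of the right (-y) bay, at caddy x 54, y -62, z 8. The bay is open from above for |y| 18 to 113 mm, between the panel's far edge and the far wall (x 85); a back board stands hidden under the panel at x -17
- panel: dark wooden panel, 96 (x) by 240 (y) by 8 mm, 0.25 to 0.4 kg, loose in grooves under the caddy's rims. Origin: centre of its underside (caddy z 62); axes as the caddy's. Starts with its far edge 60 to 65 mm short of the far wall; home is against it, origin at caddy x 37. Slides at 2 to 8 N; over 30 N from the robot is forcing it; a firm press is 10 to 20 N, held for half a second
- left_peg (a point): centre of the top of the left peg: round upright brass peg, 14 mm diameter, 38 mm tall above the panel (top at caddy z 108), at panel x 34, y 95. Home at caddy x 71. A push at one peg turns the panel until it binds, after 4 to 20 mm (1 to 3 degrees; the side play varies along the grooves, unseen); pushing harder does not help then, pushing the other peg frees it
- right_peg (a point): centre of the top of the right peg, the same, at panel x 34, y -95. Home at caddy x 71.
- sugar_box: small round closed aluminium sugar box, 51 mm diameter, 34 mm high to the top of its lid, which is fast, with an upright round knob on top, 16 mm diameter and 16 mm high (overall 50 mm), 0.07 to 0.13 kg. Origin: centre of its underside, z up. Starts on the tray (tray floor 12 mm above the work surface).
- knob_top (a point): centre of the top of the sugar box's knob, 50 mm above its underside
- teapot: bystander: empty enamelled teapot, body 150 mm diameter, 134 mm high, spout to its +y, handle to its -y. Origin: centre of its underside
- glass_a: bystander: smoky glass, 66 mm diameter, 85 mm high. Origin: centre of its underside
- glass_b: bystander: the second smoky glass, the same
- canister: bystander: clear plastic canister, 88 mm diameter, 130 mm high, flip top closed. Origin: centre of its underside
- spoon_rest: bystander: white ceramic spoon rest, bowl 76 mm diameter at its origin, flat stem to its +y, 150 mm long in all, 12 mm high
- tea_jar: bystander: amber glass jar with a wooden cap, 60 mm diameter, 90 mm high. Origin: centre of its underside
Not all that is in view belongs to the job. There is more than one size of the sugar_box; the one meant has the size given above.

How it is judged:
By the outcome, as a careful person would: the job done as asked, in the order asked, and still so for the second after the job is handed in, with the robot touching nothing.
It also fails if it takes over 72 s, if anything falls off the work surface, if the arm or the gripper's body presses on something with over 40 N, if the wrist force passes 120 N, or if a joint passes its speed limit or range.

ROBOT

A 6-joint arm with a two-finger parallel gripper is mounted at the origin on the work surface. World frame = base frame: x ahead of the robot, y to its left, z up, the work surface at z = 0. Lengths are in m, angles in rad, forces in N, time in s.
With the tool pointing down it reaches from about 0.425 to 0.95 m from the base axis. Payload 3.5 kg.
Tool frame: the origin (TCP) lies between the finger pads; the fingertips stand 19 mm ahead of it and the grasp point (between the pads) is the TCP (ctrl.nose_length is the distance from the TCP to the fingertips, in m); z points along the fingers, y is the line along which they close (so a half turn about z gives the same grasp; the last joint's range is limited). The gripper opens to 85 mm and grips with 20 to 120 N. Pads are 22 mm wide; open, the fingers measure 114 mm over their backs; the gripper's body (76 mm by 85 mm) begins 54 mm behind the grasp point. The pads swing forward as they close: fully open they stand 13 mm farther back than shut.
Start: joints at [-1.476, 0.286, 1.577, -0, 1.279, -0.15], TCP at [0.164, -0.655, 0.224] pointing down, gripper open.
Joint ranges: [-2.77, 2.77], [-0.9, 2.22], [0.21, 2.48], [-1.53, 4.67], [0.24, 2.81], [-2.84, 2.84]. Speed limits (rad/s): [2.79, 2.79, 3.14, 3.14, 3.14, 3.14].

INTERFACE

Orientations are given as a unit quaternion [x, y, z, w].
In Python, from plant import ctrl gives the robot as it stands.
- The arm moves only by the tool apply_moves, never from a script. Its argument "series" is a list of rows, each a list of 6 numbers: the shift along the world's x, y, z scaled (see below), then the turn, a rotation vector about the world's x, y, z scaled (see below). A call has 1 to 20 rows; each row is the pose to reach, as a shift and turn from the pose commanded when the call began; what a row does not reach only later rows make up. The controller multiplies each number of a shift by 0.8 m and each number of a turn by 45 degrees. A row lasts 1/8 s, in which the tool goes at most 62.5 mm and 10.7 degrees, less where a joint would pass 70% of its speed; a pose out of reach is approached as far as the arm can. A call with a number of a shift or a turn outside -1 to 1 is refused whole. A call with a gripper value outside its range is refused whole. "jaw" is the opening, from 0 (shut) to 1 (fully open), set as the call begins (left out, the last holds). The fingers move at their own pace and stop on an object; "squeeze" is the grip in N (left out, the last holds). Time passes only in rows, so rows that repeat a pose let the fingers close. It gives the time, the measured TCP pose, the force, the opening and the grip force at its end, in the units of the state.
- ctrl.get_state(): the state, without advancing time (a new reading comes with each control period).
- ctrl.read_camera(name): name is "scene" or "side" or "wrist"; returns the picture (400x640x3 uint8, red, green, blue); there is no depth.
- ctrl.get_calibration(name): a dict with "fx", "fy", "cx", "cy" (pixels), "xyz" and "orientation" of the camera in the world; the wrist camera has in their place "hand_eye" (4x4, takes a point from camera to tool coordinates, whose origin is the TCP and whose axes are the flange's). Camera axes: x right, y up, looking along -z (the intrinsics and any distortion apply to the point x, -y, -z); pixel columns grow to the right and rows downward; lengths in m; the calibration is good to about 2 mm. A picture is of the moment at which its call begins: read the wrist's pose just before it. get_calibration takes no time and is no camera call.
- ctrl.sign_off(): hands the job in; it is judged then, once.
Trained networks look in the newest picture that a camera, given by its name, has taken for a name from the list of things; names that differ only in an ending like _2 or _b are one class to them, and where a whole thing is asked for, a point or a joint stands for the part that bears it (a point fixed in the world has none). Each returns a list of dicts, best first, with "p" (0 to 1); they miss things now and then, are a little off and sometimes report something else, mostly with a low value. They report only what shows in the picture. A call takes as long as a camera call. They do not tell look-alikes from the thing itself.
- ctrl.boxes_of(thing, camera): "xy" ([column, row] as shares, 0 to 1, of the picture: columns of its width, rows of its height, amid what is visible of it).
- ctrl.silhouettes(thing, camera): "pixels" (400x640 bool, what is visible of it) and "xy" ([column, row] as shares, 0 to 1, of the picture: columns of its width, rows of its height, amid what is visible of it).
The state is a dict: "time": time; "qpos": joint angles; "dq": joint speeds; "joint_efforts": joint torques, N m; "eef_pos": TCP position; "tcp_rot": TCP orientation; "contact_force": force on the tool from outside, world axes, zero at the start; "wrist_torque": the same for the moment, N m; "opening": opening from 0.0 (shut) to 1.0 (fully open); "finger_force": force on a finger pad.
Only numpy, scipy, OpenCV 4.12 (cv2) and the standard library are available. Lean on these libraries where they do the work, as an engineer would, in place of code of your own. Each camera call takes 0.05 s, during which the arm holds its last target. There are 200 camera calls.

## Working session

There is one attempt and no reset: what is moved stays moved. The work goes in short steps, Python scripts to look and compute and a tool call to move; the robot and the scene stay as the last step left them, time stands still between calls to the robot, and variables do not carry over. Pictures are saved under pics/ and viewed, at most 10 in all, crops included, and the job is handed in when it is done.

Besides the shell and the picture viewer there is one more tool, called after ">>>" by a JSON object that holds its "method" and its "body", one argument or row to a line. apply_moves: Moves the arm, as the interface text tells. Shifts and turns lie within -1 to 1; 1 stands for 0.8 m of shift or 45 degrees of turn. Its arguments: {"type":"object","properties":{"series":{"type":"array"},"jaw":{"type":"number"},"squeeze":{"type":"number"}},"required":["series"]}

```bash
mkdir -p pics; ls; cat > h.py <<'E'
import numpy as np, cv2
from scipy.spatial.transform import Rotation as R
from plant import ctrl
def snap(n,f):
    im=np.array(ctrl.read_camera(n)); cv2.imwrite('pics/'+f,im[:,:,::-1]); return im
def cam(n):
    c=ctrl.get_calibration(n)
    if 'hand_eye' in c:
        s=ctrl.get_state(); T=np.eye(4); T[:3,:3]=R.from_quat(s['tcp_rot']).as_matrix(); T[:3,3]=s['eef_pos']
        T=T@np.array(c['hand_eye']); return c,T[:3,3],T[:3,:3]
    return c,np.array(c['xyz']),R.from_quat(c['orientation']).as_matrix()
def plane(n,u,v,z):
    c,o,M=cam(n); d=M@np.array([(u-c['cx'])/c['fx'],-(v-c['cy'])/c['fy'],-1.]); return o+d*(z-o[2])/d[2]
def proj(n,p):
    c,o,M=cam(n); q=M.T@(np.array(p)-o); return np.array([c['cx']-c['fx']*q[0]/q[2], c['cy']+c['fy']*q[1]/q[2]])
E
python3 - <<'E'
from h import *
print(ctrl.get_calibration('scene'));print(ctrl.get_calibration('wrist'));print(ctrl.get_calibration('side'))
a=snap('scene','s0.png');b=snap('side','d0.png')
for n in('scene','side'):
  for t in('sugar_box','knob_top','left_peg','right_peg','caddy','panel','teapot','glass_a','canister','tea_jar','spoon_rest'):
    print(n,t,[(round(r['xy'][0]*640,1),round(r['xy'][1]*400,1),round(r['p'],2)) for r in ctrl.boxes_of(t,n)])
print(ctrl.get_state())
E
```

```text
pics
{'fx': 408.3503232194489, 'fy': 408.3503232194489, 'cx': 328.7096592518409, 'cy': 203.0616436865551, 'xyz': array([ 1.20274894, -0.20377575,  1.01461113]), 'orientation': array([0.28355928, 0.18686479, 0.52530298, 0.78021309])}
{'fx': 276.3791884311016, 'fy': 276.3791884311016, 'cx': 319.43854766024276, 'cy': 195.63350020248538, 'hand_eye': array([[ 1.09743487e-04,  9.55709441e-01,  2.94311830e-01,
         7.46186976e-02],
       [ 9.99999991e-01, -1.27581940e-04,  4.14111075e-05,
        -2.92094394e-04],
       [ 7.71258607e-05,  2.94311823e-01, -9.55709446e-01,
        -1.49781101e-01],
       [ 0.00000000e+00,  0.00000000e+00,  0.00000000e+00,
         1.00000000e+00]])}
{'fx': 417.1337965017788, 'fy': 417.1337965017788, 'cx': 317.58110842702234, 'cy': 205.7753367249078, 'xyz': array([0.24248865, 0.89180474, 1.15993067]), 'orientation': array([-0.05224671,  0.32966254,  0.9329217 , -0.13509254])}
scene sugar_box [(445.0, 175.0, 0.85), (360.9, 191.8, 0.67), (349.3, 146.3, 0.61)]
scene knob_top [(444.0, 174.3, 0.92), (346.8, 143.6, 0.77), (360.4, 192.0, 0.74)]
scene left_peg 
[... 936 characters left out ...]

{'time': 1.2, 'qpos': array([-1.47601014e+00,  2.86323631e-01,  1.57665738e+00, -4.67549308e-06,
        1.27855523e+00, -1.49978482e-01]), 'dq': array([ 0.00151332, -0.00018366,  0.00153272, -0.00024431, -0.00073803,
       -0.00175452]), 'joint_efforts': array([ 1.41891138e-03, -4.05967569e+01, -2.92934507e+01, -1.38957644e-04,
        6.15580775e-04, -2.74827862e-06]), 'eef_pos': array([ 0.16361455, -0.65488626,  0.22403221]), 'tcp_rot': array([ 9.92520542e-01,  1.22077734e-01, -3.01606122e-06,  2.81330866e-05]), 'contact_force': array([0.17391782, 0.1374972 , 0.18164936]), 'wrist_torque': array([ 0.01916537,  0.04544655, -0.06264678]), 'finger_force': 0.0, 'opening': 0.9968853340664423}
```

View images.

View pics/s0.png

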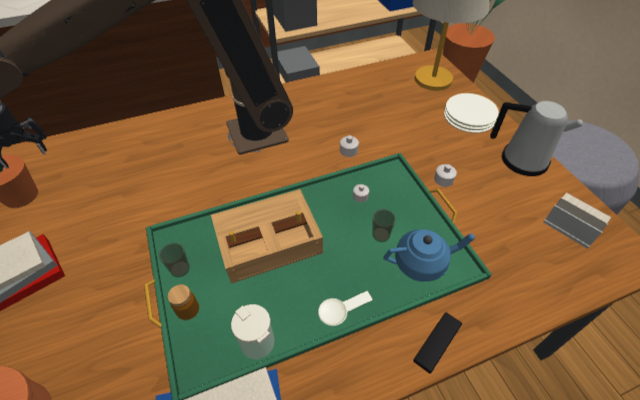

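View pics/d0.png

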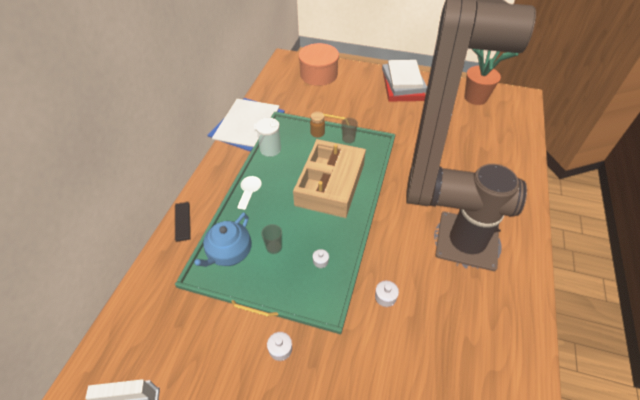

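Sugar box candidates in the scene view: (361,192) on the tray, (349,146) on the table by the robot, and (445,175) on the table past the tray. The on-tray one fits the description. I'll check sizes, take a close crop and measure the caddy.

```bash
python3 - <<'E'
from h import *
def tri(a,b):
    A=np.zeros((3,3));B=np.zeros(3)
    for n,(u,v) in(('scene',a),('side',b)):
        c,o,M=cam(n); d=M@np.array([(u-c['cx'])/c['fx'],-(v-c['cy'])/c['fy'],-1.]);d/=np.linalg.norm(d)
        P=np.eye(3)-np.outer(d,d);A+=P;B+=P@o
    return np.linalg.solve(A,B)
s=snap('scene','x.png');d=snap('side','x2.png')
for n,im in(('scene',s),('side',d)):
  for r in ctrl.silhouettes('sugar_box',n):
    m=r['pixels'];ys,xs=np.where(m);u,v=xs.mean(),ys.mean()
    p=plane(n,u,v,.034); c,o,M=cam(n); dist=np.linalg.norm(p-o)
    print(n,(u,v),p.round(3),'w_mm',(xs.max()-xs.min()+1)/c['fx']*dist*1000,'p',r['p'],'area',m.sum())
  for t,z in(('knob_top',.062),('left_peg',.12),('right_peg',.12),('panel',.08),('caddy',.092)):
    for r in ctrl.silhouettes(t,n):
      if r['p']>.3:
        ys,xs=np.where(r['pixels']);print(n,t,r['p'],xs.min(),xs.max(),ys.min(),ys.max(),plane(n,r['xy'][0]*640,r['xy'][1]*400,z).round(4))
a=cv2.resize(s[170:290,200:330],None,fx=4,fy=4,interpolation=cv2.INTER_CUBIC)
b=cv2.resize(s[120:220,330:470],None,fx=2.8,fy=2.8,interpolation=cv2.INTER_CUBIC)
cv2.imwrite('pics/c0.png',a[:,:,::-1])
b=cv2.resize(d[130:225,285:375],None,fx=5,fy=5,interpolation=cv2.INTER_CUBIC)
cv2.imwrite('pics/c1.png',b[:,:,::-1])
E
```

```text
scene (np.float64(444.3876404494382), np.float64(174.95224719101122)) [0.482 0.512 0.034] w_mm 76.05138137142661 p 0.84 area 356
scene (np.float64(348.60059171597635), np.float64(146.57988165680473)) [0.238 0.273 0.034] w_mm 67.7469734062204 p 0.79 area 338
scene (np.float64(359.9455252918288), np.float64(192.96108949416342)) [0.45  0.218 0.034] w_mm 54.384850407178405 p 0.47 area 257
scene knob_top 0.74 434 456 164 186 [0.4976 0.4917 0.062 ]
scene knob_top 0.69 340 358 136 157 [0.2539 0.266  0.062 ]
scene knob_top 0.65 353 368 185 203 [0.4664 0.208  0.062 ]
scene left_peg 0.85 226 306 212 247 [ 0.5367 -0.1316  0.12  ]
scene right_peg 0.89 226 305 212 247 [ 0.538 -0.141  0.12 ]
scene right_peg 0.48 168 198 284 320 [ 0.6701 -0.3502  0.12  ]
scene panel 0.91 226 305 212 247 [ 0.5047 -0.1303  0.08  ]
scene caddy 0.83 212 322 190 283 [ 0.5388 -0.108   0.092 ]
side (np.float64(279.32161687170475), np.float64(345.51493848857643)) [0.472 0.521 0.034] w_mm 75.25522904447195 p 0.76 area 569
side (np.float64(386.11267605633805), np.float64(292.91348088531186)) [0.222 0.283 0.034] w_mm 73.65822536679742 p 0.6 area 497
side (np.float64(320.34892086330933), np.float64(257.82374100719426)) [0.444 0.221 0.034] w_mm 57.21694293890159 p 0.49 area 278
side (np.float64(317.039886039886), np.float64(123.79202279202279)) [ 0.64  -0.396  0.034] w_mm 63.140229299676015 p 0.45 area 351
side knob_top 0.64 267 290 332 359 [0.4729 0.525  0.062 ]
side knob_top 0.61 375 398 281 306 [0.2288 0.3047 0.062 ]
side knob_top 0.59 313 329 249 267 [0.4484 0.2322 0.062 ]
side left_peg 0.8 317 339 145 191 [ 0.499  -0.0752  0.12  ]
side right_peg 0.81 316 339 144 191 [ 0.4889 -0.0627  0.12  ]
side panel 0.87 317 339 144 191 [ 0.5049 -0.09    0.08  ]
side caddy 0.86 293 364 139 217 [ 0.4969 -0.0553  0.092 ]
```

View pics/c0.png

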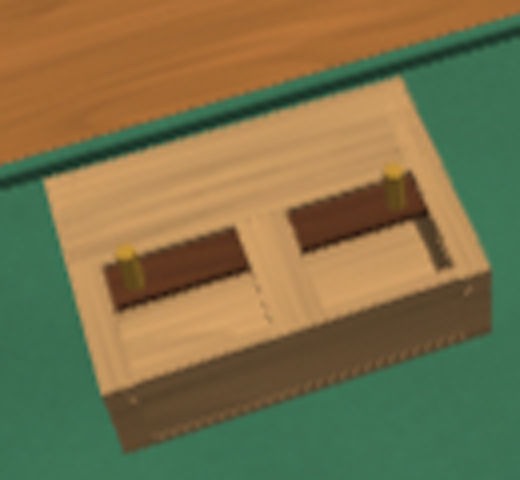

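View pics/c1.png

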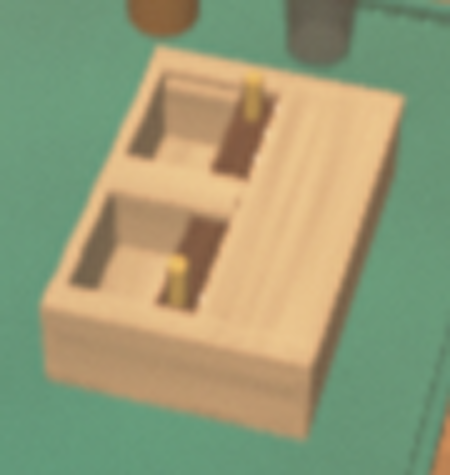

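```bash
cat >> h.py <<'E'
from scipy.optimize import least_squares
def caddy2w(p,q):
    x,y,t=q; p=np.atleast_2d(p); c,s=np.cos(t),np.sin(t)
    return np.c_[x+c*p[:,0]-s*p[:,1], y+s*p[:,0]+c*p[:,1], p[:,2]+.012]
E
python3 - <<'E'
from h import *
obs={'scene':[(211.25,215),(300,189.5),(322.5,237.5),(225.75,268.25),(231.75,232.75),(298.5,212.5)],
'side':[(366,149.6),(345.6,204),(293.4,191),(317,139.4),(335.8,145.6),(320.6,182.4)]}
C=[(-.095,-.135,.08),(-.095,.135,.08),(.095,.135,.08),(.095,-.135,.08)]
def res(q,vw=('scene','side')):
    P=caddy2w(np.array(C+[(q[3],-.095,.108),(q[4],.095,.108)]),q[:3])
    return np.concatenate([proj(n,p)-o for n in vw for p,o in zip(P,obs[n])])
for vw in(('scene','side'),('scene',),('side',)):
    r=least_squares(res,[.52,-.11,0,.01,.01],args=(vw,)); print(r.x.round(4),np.degrees(r.x[2]),r.fun.round(1))
for n,u,v,z in(('scene',382,226,.055),('side',272.8,237,.055),('scene',420,254,.07),('side',227,243,.07)): print(plane(n,u,v,z).round(3))
print(ctrl.nose_length)
E
```

```text
[ 0.5042 -0.1041 -0.0152  0.0101  0.0086] -0.8688625794148811 [-0.5 -1.   0.  -0.8 -0.2 -0.6 -0.9 -0.5 -0.8 -0.7 -0.6 -0.8 -1.   0.2
  0.3 -0.1 -1.6  0.2 -1.1  0.2 -1.  -0.  -1.1  0.4]
[ 0.5067 -0.1035 -0.0111  0.0103  0.0097] -0.6349662346624481 [-0.2 -0.3  0.3 -0.3  0.4 -0.1 -0.2  0.4 -0.3  0.1  0.  -0. ]
[ 0.5014 -0.1057 -0.0232  0.01    0.0076] -1.3293611679887591 [ 0.   0.2  0.9 -0.2 -0.9 -0.2  0.1 -0.   0.  -0.2 -0.1  0.2]
[0.606 0.215 0.055]
[0.609 0.202 0.055]
[0.739 0.261 0.07 ]
[0.734 0.273 0.07 ]
0.019
```

>>> {"method": "apply_moves", "body": {
  "series": [
    [0.2, 0.1, 0.13, 0, 0, -0.1],
    [0.2, 0.1, 0.13, 0, 0, -0.1],
    [0.2, 0.1, 0.13, 0, 0, -0.2],
    [0.42, 0.35, 0.13, 0, 0, -0.33],
    [0.42, 0.35, 0.13, 0, 0, -0.33],
    [0.42, 0.35, 0.13, 0, 0, -0.33],
    [0.42, 0.35, 0.13, 0, 0, -0.33],
    [0.42, 0.69, 0.13, 0, 0, -0.33],
    [0.42, 0.69, 0.13, 0, 0, -0.33],
    [0.42, 0.69, 0.13, 0, 0, -0.33],
    [0.42, 0.69, 0.13, 0, 0, -0.33],
    [0.42, 0.69, 0.13, 0, 0, -0.33],
    [0.42, 0.69, 0.13, 0, 0, -0.33]
  ]
}}

```text
time: 3.52
eef_pos: [0.4997, -0.1002, 0.3285]
tcp_rot: [1.0, -0.005, 0.001, 0.0]
contact_force: [-0.0, -0.8, -0.6]
opening: 1.003
finger_force: 0.0
```

```bash
python3 - <<'E'
from h import *
print(ctrl.get_state()['eef_pos'],ctrl.get_state()['qpos'])
snap('wrist','w1.png'); print(ctrl.get_state()['dq'].round(3))
q=[.5042,-.1041,-.0152]
print(R.from_quat(ctrl.get_state()['tcp_rot']).as_matrix().round(3))
for p in caddy2w([(-.095,-.135,.08),(-.095,.135,.08),(.095,.135,.08),(.095,-.135,.08),(.0101,-.095,.108),(.0086,.095,.108)],q): print(proj('wrist',p).round(1))
E
```

```text
[ 0.49965986 -0.10015274  0.32854639] [-3.97301754e-01 -1.49558825e-01  1.84781902e+00  3.24369572e-04
  1.44230467e+00  1.18294788e+00]
[-0.045  0.017 -0.011 -0.007 -0.001 -0.005]
[[ 1.    -0.011  0.001]
 [-0.011 -1.    -0.001]
 [ 0.001  0.001 -1.   ]]
[409.9 225.2]
[231.2 224.6]
[218.2  90.3]
[424.4  91.1]
[394. 159.]
[248.3 159.7]
```

View pics/w1.png

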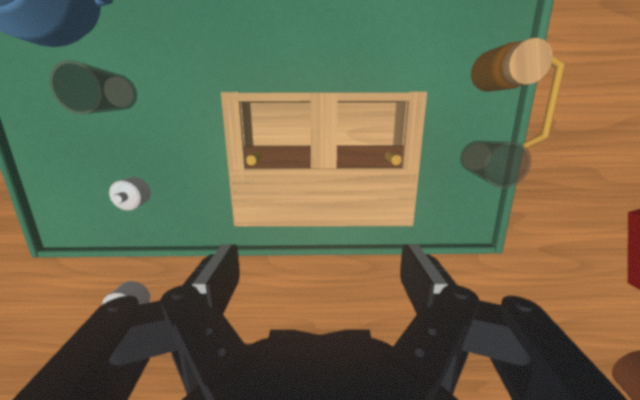

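```bash
python3 - <<'E'
from h import *
s=ctrl.get_state(); print(s['eef_pos'],abs(s['dq']).max())
a=cv2.imread('pics/w1.png',0).astype(np.float32); b=snap('wrist','w2.png'); g=cv2.cvtColor(b,cv2.COLOR_RGB2GRAY).astype(np.float32)
sh,_=cv2.phaseCorrelate(a[60:240,180:470].copy(),g[60:240,180:470].copy(),cv2.createHanningWindow((290,180),cv2.CV_32F)); print(sh)
O=np.array([(414,226),(234,226),(221,93),(426,93),(396,159.5),(251,159.5)])+sh
def res(q):
    P=caddy2w([(-.095,-.135,.08),(-.095,.135,.08),(.095,.135,.08),(.095,-.135,.08),(q[3],-.095,.108),(q[4],.095,.108)],q[:3])
    return np.concatenate([proj('wrist',p)-o for p,o in zip(P,O)])
r=least_squares(res,[.5,-.1,0,.01,.01]); print(r.x.round(4),np.degrees(r.x[2]),r.fun.round(1))
for t in('sugar_box','knob_top'):
  for d in ctrl.silhouettes(t,'wrist'):
    ys,xs=np.where(d['pixels']);u,v=d['xy'][0]*640,d['xy'][1]*400
    print(t,round(d['p'],2),(u,v),xs.min(),xs.max(),ys.min(),ys.max(),plane('wrist',u,v,.036).round(4))
E
```

```text
[ 0.49967622 -0.10182123  0.32841762] 0.044698971648585904
(-1.3569651991118974, -0.03666335389699782)
[ 0.5017 -0.1069 -0.011   0.0113  0.0118] -0.6323150634010027 [-1.3  0.2  0.3  0.7 -0.3 -0.1  0.6 -0.6  0.7  0.1 -0.1  0. ]
sugar_box 0.97 (129.472, 292.6) 103 148 282 302 [0.2533 0.2561 0.036 ]
sugar_box 0.42 (320.192, 154.48) 219 424 91 226 [ 0.507  -0.1049  0.036 ]
knob_top 0.73 (131.2, 296.20000000000005) 103 149 281 303 [0.2456 0.2545 0.036 ]
knob_top 0.69 (129.472, 192.52) 109 148 177 209 [0.4485 0.2134 0.036 ]
```

>>> {"method": "apply_moves", "body": {
  "series": [
    [-0.03, 0.2, 0, 0, 0, 0],
    [-0.03, 0.2, 0, 0, 0, 0],
    [-0.066, 0.4, -0.05, 0, 0, 0],
    [-0.066, 0.4, -0.16, 0, 0, 0],
    [-0.066, 0.4, -0.16, 0, 0, 0],
    [-0.066, 0.4, -0.16, 0, 0, 0],
    [-0.066, 0.4, -0.16, 0, 0, 0],
    [-0.066, 0.4, -0.16, 0, 0, 0],
    [-0.066, 0.4, -0.16, 0, 0, 0]
  ]
}}

```text
time: 4.85
eef_pos: [0.4484, 0.216, 0.2017]
tcp_rot: [1.0, -0.008, 0.001, -0.0]
contact_force: [-0.0, -1.0, 0.1]
opening: 0.996
finger_force: 0.0
```

```bash
python3 - <<'E'
from h import *
s=ctrl.get_state(); print(s['eef_pos'],abs(s['dq']).max())
b=snap('wrist','w3.png')
cv2.imwrite('pics/w3c.png',cv2.resize(b[40:280,200:440],None,fx=2.4,fy=2.4)[:,:,::-1])
for t in('sugar_box','knob_top'):
  for d in ctrl.silhouettes(t,'wrist'):
    m=d['pixels'].astype(np.uint8);ys,xs=np.where(m)
    u,v=d['xy'][0]*640,d['xy'][1]*400
    print(t,round(d['p'],2),(u,v),xs.min(),xs.max(),ys.min(),ys.max(),plane('wrist',u,v,.040).round(4))
print(proj('wrist',[.447,.218,.062]))
E
```

```text
[0.44844628 0.21604978 0.20166011] 0.007275542994856246
sugar_box 0.95 (60.032, 156.07999999999998) 20 105 131 188 [0.4787 0.5089 0.04  ]
sugar_box 0.86 (315.904, 179.8) 293 335 157 203 [0.4465 0.2206 0.04  ]
sugar_box 0.65 (277.632, 319.47999999999996) 253 301 300 340 [0.2515 0.2768 0.04  ]
knob_top 0.7 (315.072, 183.32) 293 336 158 203 [0.442  0.2218 0.04  ]
knob_top 0.62 (275.712, 319.6) 253 302 300 340 [0.2511 0.2794 0.04  ]
knob_top 0.56 (63.42399999999999, 155.92) 20 106 130 189 [0.4784 0.505  0.04  ]
[318.14644372 183.85522015]
```

View pics/w3c.png

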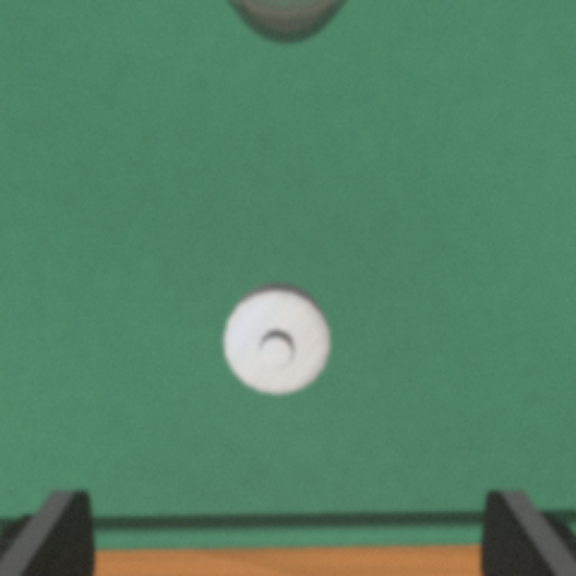

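The crop shows a round lid at pixel (315,182), about 44 px across. That is roughly 50 mm, so this is the box meant. Its knob is at (315,186), and the glass is clear at the top edge.

```bash
python3 - <<'E'
from h import *
a=plane('wrist',315.4,182.3,.046);b=plane('wrist',315.4,186.2,.062);p=(a+b)/2
s=ctrl.get_state();print(a,b,s['eef_pos'],((p-s['eef_pos'])/.8).round(4), (.066-s['eef_pos'][2])/.8)
E
```

```text
[0.44472425 0.22124199 0.046     ] [0.44442744 0.22101914 0.062     ] [0.44781428 0.21635992 0.20122756] [-0.004  0.006 -0.184] -0.16903445402625533
```

>>> {"method": "apply_moves", "body": {
  "series": [
    [-0.003, 0.005, -0.06, 0, 0, 0],
    [-0.003, 0.005, -0.12, 0, 0, 0],
    [-0.003, 0.005, -0.14, 0, 0, 0],
    [-0.003, 0.005, -0.15, 0, 0, 0],
    [-0.003, 0.005, -0.157, 0, 0, 0],
    [-0.003, 0.005, -0.162, 0, 0, 0],
    [-0.003, 0.005, -0.164, 0, 0, 0],
    [-0.003, 0.005, -0.164, 0, 0, 0],
    [-0.003, 0.005, -0.164, 0, 0, 0]
  ],
  "jaw": 0.4
}}

```text
time: 6.12
eef_pos: [0.4446, 0.2212, 0.0692]
tcp_rot: [1.0, -0.007, 0.0, -0.0]
contact_force: [0.4, 0.7, 0.1]
opening: 0.402
finger_force: 0.0
```

```bash
python3 - <<'E'
from h import *
s=ctrl.get_state();print(s['eef_pos'],s['contact_force'],s['opening'])
b=snap('wrist','w4.png')
b=snap('side','d4.png')
u,v=map(int,proj('side',[.4446,.2212,.05]))
cv2.imwrite('pics/d4c.png',cv2.resize(b[v-50:v+50,u-60:u+60],None,fx=5,fy=5,interpolation=cv2.INTER_CUBIC)[:,:,::-1])
E
```

```text
[0.44461648 0.22123535 0.06915216] [0.38688232 0.65201191 0.09177078] 0.40162713885851875
```

View pics/w4.png

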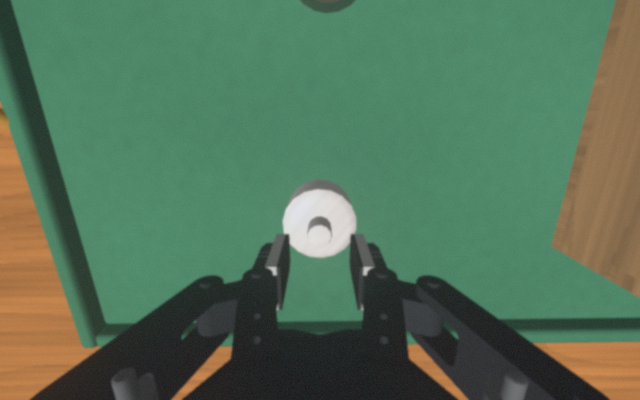

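```bash
python3 - <<'E'
from h import *
for p in([.4446,.2212,.062],[.4446,.2212,.050],[.4556,.2212+.017,.052],[.4336,.2212+.017,.052],[.4336,.2212+.017,.07]): print(p,proj('wrist',p).round(1))
print(plane('wrist',319,236,.062), plane('wrist',319.5,222,.046))
E
```

```text
[0.4446, 0.2212, 0.062] [319.8 235.9]
[0.4446, 0.2212, 0.05] [319.7 228.1]
[0.4556, 0.23820000000000002, 0.052] [293.1 214. ]
[0.4336, 0.23820000000000002, 0.052] [294.5 244.8]
[0.4336, 0.23820000000000002, 0.07] [292.  258.6]
[0.44456496 0.22166752 0.062     ] [0.4472995  0.22131421 0.046     ]
```

```bash
python3 - <<'E'
import cv2,numpy as np
a=cv2.imread('pics/w4.png')[170:330,220:420]; a=cv2.resize(a,(450,360),interpolation=cv2.INTER_CUBIC)
b=cv2.resize(cv2.imread('pics/d4c.png')[100:460,120:470],(350,360))
cv2.imwrite('pics/cc.png',np.hstack([a,b]))
E
```

```text
(no output)
```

View pics/cc.png

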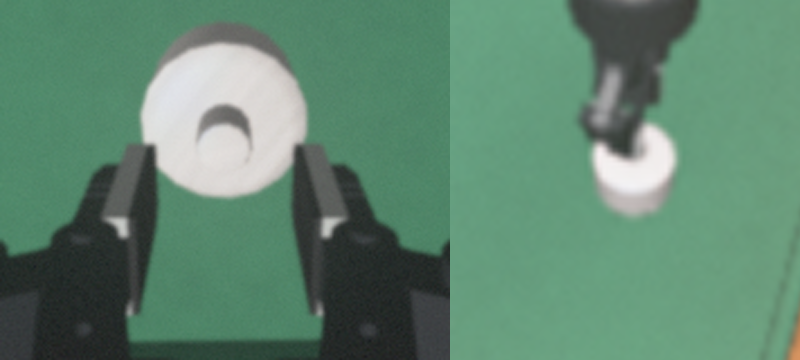

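>>> {"method": "apply_moves", "body": {
  "series": [
    [0, 0, 0, 0, 0, 0],
    [0, 0, 0, 0, 0, 0],
    [0, 0, 0, 0, 0, 0],
    [0, 0, 0, 0, 0, 0]
  ],
  "jaw": 0,
  "squeeze": 20
}}

```text
time: 6.72
eef_pos: [0.4444, 0.2211, 0.0688]
tcp_rot: [1.0, -0.007, -0.0, -0.0]
contact_force: [0.9, -0.1, 0.6]
opening: -0.0
finger_force: 0.0
```

```bash
python3 - <<'E'
from h import *
b=snap('wrist','w5.png');d=snap('scene','s5.png')
u,v=map(int,proj('scene',[.4446,.2212,.06]))
A=cv2.resize(b[170:330,220:420],(450,360),interpolation=cv2.INTER_CUBIC)
B=cv2.resize(d[v-30:v+30,u-29:u+29],(350,360),interpolation=cv2.INTER_CUBIC)
cv2.imwrite('pics/cd.png',np.hstack([A,B])[:,:,::-1])
print(u,v,proj('scene',[.4446,.2212,.062]),ctrl.get_state()['opening'])
E
```

```text
360 186 [360.68542946 185.67722846] 0.0019884030977348477
```

View pics/cd.png

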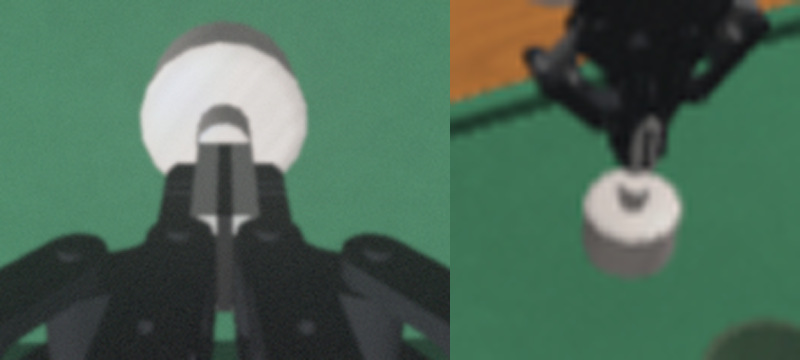

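```bash
python3 - <<'E'
from h import *
for z in(.046,.05,.062,.07,.08,.09): print(z,proj('scene',[.4446,.2212,z]).round(1),proj('scene',[.4556,.2212,z]).round(1),proj('side',[.4446,.2212,z]).round(1),proj('wrist',[.4556,.2212,z]).round(1))
E
```

```text
0.046 [360.4 189.1] [361.8 191.5] [320.1 255.8] [319.4 210.3]
0.05 [360.4 188.2] [361.9 190.6] [320.1 255.1] [319.4 212.5]
0.062 [360.7 185.7] [362.2 188.1] [320.1 253. ] [319.4 219.4]
0.07 [360.9 184. ] [362.4 186.4] [320.1 251.6] [319.4 224.6]
0.08 [361.1 181.8] [362.6 184.2] [320.1 249.8] [319.4 231.8]
0.09 [361.3 179.6] [362.8 182. ] [320. 248.] [319.4 240. ]
```

The wrist and scene crops agree: the shut fingertips sit at about z 0.081, roughly 19 mm above the knob top at (360,187). The fingers are therefore shorter than stated, so I'll reopen and go lower in checked steps.

>>> {"method": "apply_moves", "body": {
  "series": [
    [0, 0, 0, 0, 0, 0],
    [0, 0, 0, 0, 0, 0],
    [0, 0, -0.004, 0, 0, 0],
    [0, 0, -0.008, 0, 0, 0],
    [0, 0, -0.012, 0, 0, 0],
    [0, 0, -0.012, 0, 0, 0]
  ],
  "jaw": 0.4
}}

```text
time: 7.58
eef_pos: [0.4441, 0.221, 0.0587]
tcp_rot: [1.0, -0.007, -0.0, 0.0]
contact_force: [-0.2, -0.1, 1.0]
opening: 0.396
finger_force: 0.0
```

>>> {"method": "apply_moves", "body": {
  "series": [
    [0, 0, -0.004, 0, 0, 0],
    [0, 0, -0.008, 0, 0, 0],
    [0, 0, -0.012, 0, 0, 0],
    [0, 0, -0.016, 0, 0, 0],
    [0, 0, -0.018, 0, 0, 0],
    [0, 0, -0.018, 0, 0, 0]
  ]
}}

```text
time: 8.32
eef_pos: [0.4443, 0.2211, 0.0447]
tcp_rot: [1.0, -0.007, -0.0, 0.0]
contact_force: [0.2, 0.2, -0.0]
opening: 0.399
finger_force: 0.0
```

```bash
python3 - <<'E'
from h import *
print(ctrl.get_state()['eef_pos'],ctrl.get_state()['contact_force'])
b=snap('wrist','w6.png'); b=snap('scene','s6.png')
E
```

```text
[0.44432019 0.22111558 0.04466768] [ 0.227303    0.21347134 -0.00949438]
```

>>> {"method": "apply_moves", "body": {
  "series": [
    [0, 0, -0.004, 0, 0, 0],
    [0, 0, -0.008, 0, 0, 0],
    [0, 0, -0.01, 0, 0, 0],
    [0, 0, -0.01, 0, 0, 0]
  ]
}}

```text
time: 8.93
eef_pos: [0.4444, 0.2212, 0.0378]
tcp_rot: [1.0, -0.007, -0.001, 0.0]
contact_force: [-3.2, -1.7, 7.6]
opening: 0.4
finger_force: 3.9
```

>>> {"method": "apply_moves", "body": {
  "series": [
    [0, 0, 0, 0, 0, 0],
    [0, 0, 0, 0, 0, 0],
    [0, 0, 0, 0, 0, 0],
    [0, 0, 0, 0, 0, 0]
  ],
  "jaw": 0,
  "squeeze": 25
}}

```text
time: 9.43
eef_pos: [0.4463, 0.2214, 0.0391]
tcp_rot: [1.0, -0.007, 0.002, -0.0]
contact_force: [-1.4, -1.7, 9.8]
opening: 0.173
finger_force: 26.0
```

>>> {"method": "apply_moves", "body": {
  "series": [
    [0, 0, 0.01, 0, 0, 0],
    [0, 0, 0.03, 0, 0, 0],
    [0, 0, 0.08, 0, 0, 0],
    [0, 0, 0.14, 0, 0, 0],
    [0, 0, 0.19, 0, 0, 0],
    [0.03, -0.06, 0.19, 0, 0, 0],
    [0.06, -0.13, 0.19, 0, 0, 0],
    [0.09, -0.2, 0.19, 0, 0, 0],
    [0.12, -0.27, 0.19, 0, 0, 0],
    [0.136, -0.32, 0.19, 0, 0, 0],
    [0.142, -0.336, 0.19, 0, 0, 0],
    [0.142, -0.336, 0.19, 0, 0, 0],
    [0.142, -0.336, 0.19, 0, 0, 0],
    [0.142, -0.336, 0.19, 0, 0, 0]
  ]
}}

```text
time: 11.18
eef_pos: [0.5576, -0.0462, 0.1889]
tcp_rot: [1.0, -0.006, -0.0, -0.0]
contact_force: [-0.0, 0.2, -1.9]
opening: 0.171
finger_force: 25.2
```

```bash
python3 - <<'E'
from h import *
s=ctrl.get_state();print(s['eef_pos'],s['contact_force'],s['opening'],s['finger_force'])
for n in('wrist','scene','side'):
  b=snap(n,n+'7.png')
  for d in ctrl.silhouettes('sugar_box',n):
    m=d['pixels'];ys,xs=np.where(m);print(n,round(d['p'],2),xs.min(),xs.max(),ys.min(),ys.max())
  print(proj(n,[s['eef_pos'][0],s['eef_pos'][1],s['eef_pos'][2]-.027+.017]))
  for p in caddy2w([(.085,.018,.08),(.085,.113,.08),(-.006,.113,.08),(-.006,.018,.08)],[.5025,-.1055,-.012]): print(proj(n,p).round(1),end='')
  print()
A=cv2.imread('pics/wrist7.png')[60:260,220:430];B=cv2.imread('pics/side7.png')[120:240,270:390]
cv2.imwrite('pics/ce.png',np.hstack([cv2.resize(A,(420,400)),cv2.resize(B,(380,400),interpolation=cv2.INTER_CUBIC)]))
E
```

```text
[ 0.55763787 -0.04621491  0.18885288] [-0.03534616  0.22038551 -1.89364099] 0.17139642249759984 25.188921202516212
wrist 0.92 277 362 193 283
wrist 0.62 235 538 140 324
[319.17190956 234.18790311]
[365.8 161.8][260.3 161.9][266.1 252.4][361.4 252.3]
scene 0.87 340 359 135 157
scene 0.62 279 298 204 225
[288.92945574 213.89660065]
[279.8 246.6][312.9 236.1][302.1 211.9][270.3 221.5]
side 0.93 266 292 332 360
side 0.84 375 398 280 305
side 0.55 303 317 154 168
[310.07588877 160.2459064 ]
[306.1 167.9][297.4 187.1][322.8 192.9][330.7 173.3]
```

View pics/ce.png

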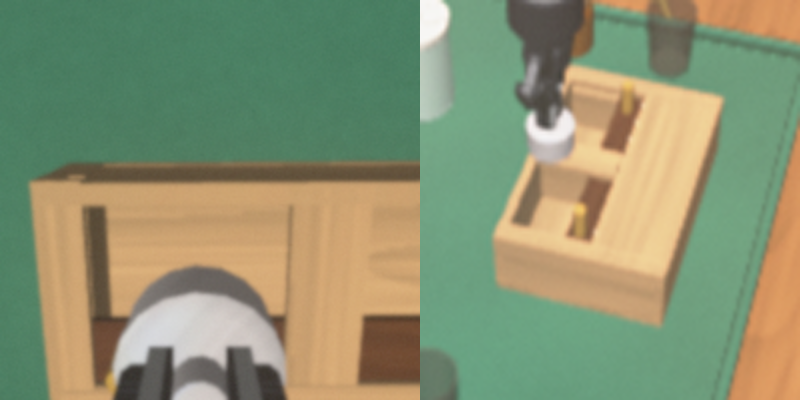

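>>> {"method": "apply_moves", "body": {
  "series": [
    [0, 0, -0.03, 0, 0, 0],
    [0, 0, -0.06, 0, 0, 0],
    [0, 0, -0.085, 0, 0, 0],
    [0, 0, -0.105, 0, 0, 0],
    [0, 0, -0.125, 0, 0, 0],
    [0, 0, -0.145, 0, 0, 0],
    [0, 0, -0.16, 0, 0, 0],
    [0, 0, -0.165, 0, 0, 0],
    [0, 0, -0.168, 0, 0, 0],
    [0, 0, -0.168, 0, 0, 0]
  ]
}}

```text
time: 12.72
eef_pos: [0.5584, -0.0477, 0.0548]
tcp_rot: [1.0, -0.007, 0.0, 0.0]
contact_force: [-0.0, 1.1, -0.8]
opening: 0.176
finger_force: 25.2
```

>>> {"method": "apply_moves", "body": {
  "series": [
    [0, 0, -0.002, 0, 0, 0],
    [0, 0, -0.004, 0, 0, 0],
    [0, 0, -0.006, 0, 0, 0],
    [0, 0, -0.008, 0, 0, 0],
    [0, 0, -0.008, 0, 0, 0]
  ]
}}

```text
time: 13.35
eef_pos: [0.5579, -0.0476, 0.0478]
tcp_rot: [1.0, -0.007, -0.0, -0.0]
contact_force: [-0.2, 0.1, -1.6]
opening: 0.171
finger_force: 25.2
```

Now 1 mm at a time until it touches.

>>> {"method": "apply_moves", "body": {
  "series": [
    [0, 0, -0.001, 0, 0, 0],
    [0, 0, -0.002, 0, 0, 0],
    [0, 0, -0.002, 0, 0, 0]
  ]
}}

```text
time: 13.72
eef_pos: [0.5581, -0.0477, 0.0471]
tcp_rot: [1.0, -0.007, -0.0, 0.0]
contact_force: [-2.8, 1.0, 4.4]
opening: 0.173
finger_force: 27.1
```

>>> {"method": "apply_moves", "body": {
  "series": [
    [0, 0, 0, 0, 0, 0],
    [0, 0, 0, 0, 0, 0],
    [0, 0, 0, 0, 0, 0]
  ],
  "jaw": 0.36
}}

```text
time: 14.1
eef_pos: [0.5581, -0.0477, 0.0463]
tcp_rot: [1.0, -0.007, 0.0, 0.0]
contact_force: [-0.3, 0.6, 1.1]
opening: 0.358
finger_force: 0.0
```

>>> {"method": "apply_moves", "body": {
  "series": [
    [0, 0, 0.01, 0, 0, 0],
    [0, 0, 0.03, 0, 0, 0],
    [0, 0, 0.07, 0, 0, 0],
    [0, 0, 0.13, 0, 0, 0],
    [0, 0, 0.18, 0, 0, 0],
    [0, 0, 0.18, 0, 0, 0]
  ]
}}

```text
time: 14.85
eef_pos: [0.5609, -0.0484, 0.1967]
tcp_rot: [1.0, -0.007, 0.005, 0.001]
contact_force: [-0.6, -0.2, -0.3]
opening: 0.361
finger_force: 0.0
```

```bash
python3 - <<'E'
from h import *
s=ctrl.get_state();print(s['eef_pos'],s['contact_force'],s['qpos'].round(2))
b=snap('wrist','w8.png')
for d in ctrl.silhouettes('sugar_box','wrist'):
    ys,xs=np.where(d['pixels']);u,v=d['xy'][0]*640,d['xy'][1]*400
    print(round(d['p'],2),xs.min(),xs.max(),ys.min(),ys.max(),plane('wrist',(xs.min()+xs.max())/2,(ys.min()+ys.max())/2,.045).round(4))
print(caddy2w([.055,.058,.008],[.5025,-.1055,-.012]))
for y in(.095,-.095): print(caddy2w([.011,y,.108],[.5025,-.1055,-.012]),proj('wrist',caddy2w([.011,y,.108],[.5025,-.1055,-.012])[0]))
hsv=cv2.cvtColor(b,cv2.COLOR_RGB2HSV); m=cv2.inRange(hsv,(20,120,90),(32,255,255)); n,l,st,ce=cv2.connectedComponentsWithStats(m)
for i in range(1,n):
    if st[i][4]>15: print(st[i],ce[i].round(1))
E
```

```text
[ 0.56091754 -0.04837067  0.19673979] [-0.59209541 -0.19989628 -0.32966362] [-0.27  0.06  1.89 -0.    1.18  1.32]
0.81 297 341 166 208 [ 0.5518 -0.047   0.045 ]
0.69 236 527 143 324 [ 0.4943 -0.1193  0.045 ]
[[ 0.55819202 -0.04816416  0.02      ]]
[[ 0.51463918 -0.01063884  0.12      ]] [278.75525923 249.9141787 ]
[[ 0.51235924 -0.20062516  0.12      ]] [491.96363906 249.43250061]
[470 237  17  17  54] [480.2 244.8]
```

>>> {"method": "apply_moves", "body": {
  "series": [
    [-0.0725, -0.072, 0.085, 0, 0, 0],
    [-0.0725, -0.072, 0.085, 0, 0, 0],
    [-0.0725, -0.072, 0.085, 0, 0, 0],
    [-0.0725, -0.072, 0.085, 0, 0, 0],
    [-0.0725, -0.072, 0.085, 0, 0, 0],
    [-0.0725, -0.072, 0.085, 0, 0, 0],
    [-0.0725, -0.072, 0.085, 0, 0, 0]
  ],
  "jaw": 0
}}

```text
time: 15.82
eef_pos: [0.5, -0.1048, 0.2577]
tcp_rot: [1.0, -0.007, -0.001, -0.0]
contact_force: [0.1, 0.6, 0.5]
opening: -0.001
finger_force: 0.0
```

```bash
cat >> h.py <<'E'
Q=[.5025,-.1055,-.012]
def w2c(p):
    d=np.array(p)[:2]-Q[:2]; c,s=np.cos(Q[2]),np.sin(Q[2]); return np.array([c*d[0]+s*d[1],-s*d[0]+c*d[1]])
def pegs(name='wrist',x=.011,pic='wp.png'):
    b=snap(name,pic); hsv=cv2.cvtColor(b,cv2.COLOR_RGB2HSV); m=cv2.inRange(hsv,(20,130,90),(32,255,255))
    n,l,st,ce=cv2.connectedComponentsWithStats(m)
    for i in range(1,n):
        if st[i][4]>8: print(name,st[i],ce[i].round(1),'caddy@.108',w2c(plane(name,*ce[i],.12)).round(4))
E
python3 - <<'E'
from h import *
s=ctrl.get_state();print(s['eef_pos'],abs(s['dq']).max())
pegs()
for y in(.095,-.095): print(proj('wrist',caddy2w([.011,y,.108],Q)[0]))
for d in ctrl.silhouettes('sugar_box','wrist')[:2]:
    ys,xs=np.where(d['pixels'])
    print(round(d['p'],2),xs.min(),xs.max(),ys.min(),ys.max(),w2c(plane('wrist',(xs.min()+xs.max())/2,(ys.min()+ys.max())/2,.050)).round(4))
for d in ctrl.silhouettes('panel','wrist')[:1]:
    ys,xs=np.where(d['pixels']);print('panel',xs.min(),xs.max(),ys.min(),ys.max())
b=cv2.imread('pics/wp.png')[:,:,::-1]
for y in(.095,-.095):
    u,v=proj('wrist',caddy2w([.011,y,.108],Q)[0]).astype(int); h=cv2.cvtColor(b.copy(),cv2.COLOR_RGB2HSV)[v-1:v+2,u-1:u+2].reshape(-1,3); print(h.mean(0))
E
```

```text
[ 0.50004588 -0.10482926  0.25773288] 0.005254134609885034
wrist [582  52  28  89 389] [595.7  95.7] caddy@.108 [ 0.0855 -0.2701]
wrist [401 165   9  10  35] [405.6 169.3] caddy@.108 [ 0.0124 -0.0904]
wrist [225 166  11  11  77] [229.6 170.8] caddy@.108 [0.0111 0.096 ]
[230.50961892 170.89970831]
[409.76999962 170.60548955]
0.92 69 124 305 354 [-0.2607  0.3563]
0.66 254 295 106 147 [0.0529 0.0571]
panel 223 416 152 180
[ 20.44444444 150.22222222 207.77777778]
[ 19.22222222 158.55555556 206.22222222]
```

>>> {"method": "apply_moves", "body": {
  "series": [
    [-0.033, 0.06, 0, 0, 0, 0],
    [-0.033, 0.119, 0, 0, 0, 0],
    [-0.033, 0.119, -0.07, 0, 0, 0],
    [-0.033, 0.119, -0.14, 0, 0, 0],
    [-0.033, 0.119, -0.18, 0, 0, 0],
    [-0.033, 0.119, -0.2, 0, 0, 0],
    [-0.033, 0.119, -0.206, 0, 0, 0],
    [-0.033, 0.119, -0.206, 0, 0, 0],
    [-0.033, 0.119, -0.206, 0, 0, 0]
  ]
}}

```text
time: 17.1
eef_pos: [0.4748, -0.0104, 0.0952]
tcp_rot: [1.0, -0.007, 0.002, 0.0]
contact_force: [0.1, 0.4, 0.2]
opening: -0.003
finger_force: 0.0
```

>>> {"method": "apply_moves", "body": {
  "series": [
    [0.015, 0, 0, 0, 0, 0],
    [0.025, 0, 0, 0, 0, 0],
    [0.029, 0, 0, 0, 0, 0],
    [0.032, 0, 0, 0, 0, 0],
    [0.035, 0, 0, 0, 0, 0],
    [0.035, 0, 0, 0, 0, 0]
  ]
}}

```text
time: 17.85
eef_pos: [0.5008, -0.0099, 0.0934]
tcp_rot: [1.0, -0.007, -0.001, -0.0]
contact_force: [-5.0, 0.3, 2.3]
opening: 0.002
finger_force: 2.1
```

>>> {"method": "apply_moves", "body": {
  "series": [
    [-0.015, 0, 0, 0, 0, 0],
    [-0.016, -0.07, 0, 0, 0, 0],
    [-0.017, -0.145, 0, 0, 0, 0],
    [-0.018, -0.215, 0, 0, 0, 0],
    [-0.018, -0.2375, 0, 0, 0, 0],
    [-0.018, -0.2375, 0, 0, 0, 0],
    [-0.01, -0.2375, 0, 0, 0, 0],
    [-0.008, -0.2375, 0, 0, 0, 0],
    [-0.0055, -0.2375, 0, 0, 0, 0],
    [-0.003, -0.2375, 0, 0, 0, 0],
    [-0.0005, -0.2375, 0, 0, 0, 0],
    [-0.0005, -0.2375, 0, 0, 0, 0]
  ]
}}

```text
time: 19.35
eef_pos: [0.5012, -0.1994, 0.0934]
tcp_rot: [1.0, -0.007, -0.0, -0.0]
contact_force: [-3.7, 0.8, 1.7]
opening: 0.002
finger_force: 1.4
```

>>> {"method": "apply_moves", "body": {
  "series": [
    [-0.015, 0, 0, 0, 0, 0],
    [-0.014, 0.075, 0, 0, 0, 0],
    [-0.013, 0.15, 0, 0, 0, 0],
    [-0.012, 0.22, 0, 0, 0, 0],
    [-0.012, 0.2375, 0, 0, 0, 0],
    [-0.003, 0.2375, 0, 0, 0, 0],
    [0.001, 0.2375, 0, 0, 0, 0],
    [0.004, 0.2375, 0, 0, 0, 0],
    [0.007, 0.2375, 0, 0, 0, 0],
    [0.0095, 0.2375, 0, 0, 0, 0]
  ]
}}

```text
time: 20.6
eef_pos: [0.5079, -0.0114, 0.0935]
tcp_rot: [1.0, -0.008, -0.002, 0.0]
contact_force: [-6.0, 0.8, 4.5]
opening: -0.0
finger_force: 2.8
```

>>> {"method": "apply_moves", "body": {
  "series": [
    [-0.015, 0, 0, 0, 0, 0],
    [-0.016, -0.075, 0, 0, 0, 0],
    [-0.017, -0.15, 0, 0, 0, 0],
    [-0.018, -0.22, 0, 0, 0, 0],
    [-0.018, -0.2375, 0, 0, 0, 0],
    [-0.01, -0.2375, 0, 0, 0, 0],
    [-0.006, -0.2375, 0, 0, 0, 0],
    [-0.002, -0.2375, 0, 0, 0, 0],
    [0.0015, -0.2375, 0, 0, 0, 0],
    [0.005, -0.2375, 0, 0, 0, 0]
  ]
}}

```text
time: 21.85
eef_pos: [0.5127, -0.199, 0.0934]
tcp_rot: [1.0, -0.007, -0.001, -0.0]
contact_force: [-2.5, 0.7, 0.9]
opening: 0.001
finger_force: 1.5
```

>>> {"method": "apply_moves", "body": {
  "series": [
    [-0.015, 0, 0, 0, 0, 0],
    [-0.014, 0.075, 0, 0, 0, 0],
    [-0.013, 0.15, 0, 0, 0, 0],
    [-0.012, 0.22, 0, 0, 0, 0],
    [-0.012, 0.2375, 0, 0, 0, 0],
    [-0.005, 0.2375, 0, 0, 0, 0],
    [-0.002, 0.2375, 0, 0, 0, 0],
    [0.001, 0.2375, 0, 0, 0, 0],
    [0.004, 0.2375, 0, 0, 0, 0],
    [0.007, 0.2375, 0, 0, 0, 0],
    [0.01, 0.2375, 0, 0, 0, 0],
    [0.01, 0.2375, 0, 0, 0, 0]
  ]
}}

```text
time: 23.35
eef_pos: [0.5214, -0.0106, 0.0935]
tcp_rot: [1.0, -0.007, 0.001, 0.0]
contact_force: [-2.2, -0.5, 0.1]
opening: -0.0
finger_force: 0.8
```

>>> {"method": "apply_moves", "body": {
  "series": [
    [-0.015, 0, 0, 0, 0, 0],
    [-0.016, -0.075, 0, 0, 0, 0],
    [-0.017, -0.15, 0, 0, 0, 0],
    [-0.018, -0.22, 0, 0, 0, 0],
    [-0.018, -0.2375, 0, 0, 0, 0],
    [-0.01, -0.2375, 0, 0, 0, 0],
    [-0.007, -0.2375, 0, 0, 0, 0],
    [-0.0035, -0.2375, 0, 0, 0, 0],
    [0, -0.2375, 0, 0, 0, 0],
    [0.0035, -0.2375, 0, 0, 0, 0],
    [0.007, -0.2375, 0, 0, 0, 0],
    [0.007, -0.2375, 0, 0, 0, 0]
  ]
}}

```text
time: 24.85
eef_pos: [0.5268, -0.1997, 0.0934]
tcp_rot: [1.0, -0.007, 0.0, -0.0]
contact_force: [-1.8, 1.2, 0.7]
opening: 0.0
finger_force: 0.9
```

>>> {"method": "apply_moves", "body": {
  "series": [
    [-0.015, 0, 0, 0, 0, 0],
    [-0.014, 0.075, 0, 0, 0, 0],
    [-0.013, 0.15, 0, 0, 0, 0],
    [-0.012, 0.22, 0, 0, 0, 0],
    [-0.012, 0.2375, 0, 0, 0, 0],
    [-0.005, 0.2375, 0, 0, 0, 0],
    [-0.002, 0.2375, 0, 0, 0, 0],
    [0.0015, 0.2375, 0, 0, 0, 0],
    [0.005, 0.2375, 0, 0, 0, 0],
    [0.0085, 0.2375, 0, 0, 0, 0],
    [0.0115, 0.2375, 0, 0, 0, 0],
    [0.0115, 0.2375, 0, 0, 0, 0]
  ]
}}

```text
time: 26.35
eef_pos: [0.5357, -0.011, 0.0935]
tcp_rot: [1.0, -0.008, -0.0, 0.0]
contact_force: [-2.7, -0.9, 1.5]
opening: 0.002
finger_force: 1.5
```

```bash
python3 - <<'E'
from h import *
print(w2c(ctrl.get_state()['eef_pos']))
pegs('scene',pic='s9.png');pegs('side',pic='d9.png')
E
```

```text
[0.03210441 0.09485505]
scene [443  28   3   7  10] [444.4  31. ] caddy@.108 [-0.7176  1.0231]
scene [416  66  35  24 336] [432.3  76.6] caddy@.108 [-0.4313  0.7913]
scene [422  82   4   5   9] [424.1  84. ] caddy@.108 [-0.3995  0.7371]
scene [454 213   2   7   9] [454.3 215.7] caddy@.108 [0.1816 0.4973]
scene [301 222   4   5  10] [302.4 224.2] caddy@.108 [0.0562 0.0937]
scene [234 241   4   8  10] [235.5 244.3] caddy@.108 [ 0.0547 -0.0914]
scene [145 281   8   7  18] [148.  284.1] caddy@.108 [ 0.0916 -0.3166]
scene [146 289   7  32  57] [148.7 304.7] caddy@.108 [ 0.1482 -0.3208]
scene [154 320   7   7  12] [158.1 323. ] caddy@.108 [ 0.2024 -0.3056]
side [234 305  35  11  84] [251.5 309.9] caddy@.108 [0.0496 0.5862]
```

>>> {"method": "apply_moves", "body": {
  "series": [
    [-0.015, 0, 0, 0, 0, 0],
    [-0.016, -0.075, 0, 0, 0, 0],
    [-0.017, -0.15, 0, 0, 0, 0],
    [-0.018, -0.22, 0, 0, 0, 0],
    [-0.018, -0.2375, 0, 0, 0, 0],
    [-0.01, -0.2375, 0, 0, 0, 0],
    [-0.007, -0.2375, 0, 0, 0, 0],
    [-0.0035, -0.2375, 0, 0, 0, 0],
    [0, -0.2375, 0, 0, 0, 0],
    [0.0035, -0.2375, 0, 0, 0, 0],
    [0.007, -0.2375, 0, 0, 0, 0],
    [0.007, -0.2375, 0, 0, 0, 0]
  ]
}}

```text
time: 27.95
eef_pos: [0.5417, -0.1997, 0.0934]
tcp_rot: [1.0, -0.007, 0.0, -0.0]
contact_force: [-0.9, 0.8, 0.4]
opening: -0.002
finger_force: 0.6
```

>>> {"method": "apply_moves", "body": {
  "series": [
    [-0.015, 0, 0, 0, 0, 0],
    [-0.014, 0.075, 0, 0, 0, 0],
    [-0.013, 0.15, 0, 0, 0, 0],
    [-0.012, 0.22, 0, 0, 0, 0],
    [-0.012, 0.2375, 0, 0, 0, 0],
    [-0.005, 0.2375, 0, 0, 0, 0],
    [-0.002, 0.2375, 0, 0, 0, 0],
    [0.001, 0.2375, 0, 0, 0, 0],
    [0.0045, 0.2375, 0, 0, 0, 0],
    [0.0075, 0.2375, 0, 0, 0, 0],
    [0.0105, 0.2375, 0, 0, 0, 0],
    [0.0105, 0.2375, 0, 0, 0, 0]
  ]
}}

```text
time: 29.45
eef_pos: [0.5502, -0.0106, 0.0936]
tcp_rot: [1.0, -0.007, 0.001, 0.0]
contact_force: [-0.7, -2.0, -0.1]
opening: 0.0
finger_force: 0.7
```

>>> {"method": "apply_moves", "body": {
  "series": [
    [-0.015, 0, 0, 0, 0, 0],
    [-0.016, -0.075, 0, 0, 0, 0],
    [-0.017, -0.15, 0, 0, 0, 0],
    [-0.018, -0.22, 0, 0, 0, 0],
    [-0.018, -0.2375, 0, 0, 0, 0],
    [-0.013, -0.2375, 0, 0, 0, 0],
    [-0.01, -0.2375, 0, 0, 0, 0],
    [-0.007, -0.2375, 0, 0, 0, 0],
    [-0.0035, -0.2375, 0, 0, 0, 0],
    [0, -0.2375, 0, 0, 0, 0],
    [0.0035, -0.2375, 0, 0, 0, 0],
    [0.0035, -0.2375, 0, 0, 0, 0]
  ]
}}

```text
time: 30.95
eef_pos: [0.5508, -0.1991, 0.0936]
tcp_rot: [1.0, -0.007, -0.003, -0.001]
contact_force: [-7.9, 2.1, 6.2]
opening: 0.002
finger_force: 4.2
```

The right end stiffened at about 8 N, so I'll ease off and change ends.

>>> {"method": "apply_moves", "body": {
  "series": [
    [-0.015, 0, 0, 0, 0, 0],
    [-0.014, 0.075, 0, 0, 0, 0],
    [-0.013, 0.15, 0, 0, 0, 0],
    [-0.012, 0.22, 0, 0, 0, 0],
    [-0.012, 0.2375, 0, 0, 0, 0],
    [-0.008, 0.2375, 0, 0, 0, 0],
    [-0.004, 0.2375, 0, 0, 0, 0],
    [-0.001, 0.2375, 0, 0, 0, 0],
    [0.002, 0.2375, 0, 0, 0, 0],
    [0.0055, 0.2375, 0, 0, 0, 0],
    [0.0055, 0.2375, 0, 0, 0, 0]
  ]
}}

```text
time: 32.33
eef_pos: [0.5562, -0.011, 0.0935]
tcp_rot: [1.0, -0.008, -0.001, 0.0]
contact_force: [-3.6, -1.5, 2.2]
opening: -0.002
finger_force: 2.3
```

>>> {"method": "apply_moves", "body": {
  "series": [
    [-0.015, 0, 0, 0, 0, 0],
    [-0.016, -0.075, 0, 0, 0, 0],
    [-0.017, -0.15, 0, 0, 0, 0],
    [-0.018, -0.22, 0, 0, 0, 0],
    [-0.018, -0.2375, 0, 0, 0, 0],
    [-0.012, -0.2375, 0, 0, 0, 0],
    [-0.009, -0.2375, 0, 0, 0, 0],
    [-0.006, -0.2375, 0, 0, 0, 0],
    [-0.004, -0.2375, 0, 0, 0, 0],
    [-0.002, -0.2375, 0, 0, 0, 0],
    [-0.002, -0.2375, 0, 0, 0, 0]
  ]
}}

```text
time: 33.7
eef_pos: [0.555, -0.1993, 0.0932]
tcp_rot: [1.0, -0.007, -0.0, -0.001]
contact_force: [-2.5, 2.2, 0.1]
opening: 0.002
finger_force: 1.3
```

>>> {"method": "apply_moves", "body": {
  "series": [
    [0.001, 0, 0, 0, 0, 0],
    [0.002, 0, 0, 0, 0, 0],
    [0.002, 0, 0, 0, 0, 0]
  ]
}}

```text
time: 34.08
eef_pos: [0.5553, -0.1994, 0.0932]
tcp_rot: [1.0, -0.007, -0.002, -0.001]
contact_force: [-7.1, 2.5, 4.6]
opening: 0.003
finger_force: 3.4
```

>>> {"method": "apply_moves", "body": {
  "series": [
    [-0.015, 0, 0, 0, 0, 0],
    [-0.014, 0.075, 0, 0, 0, 0],
    [-0.013, 0.15, 0, 0, 0, 0],
    [-0.012, 0.22, 0, 0, 0, 0],
    [-0.012, 0.2375, 0, 0, 0, 0],
    [-0.006, 0.2375, 0, 0, 0, 0],
    [-0.003, 0.2375, 0, 0, 0, 0],
    [-0.001, 0.2375, 0, 0, 0, 0],
    [0.001, 0.2375, 0, 0, 0, 0],
    [0.002, 0.2375, 0, 0, 0, 0],
    [0.002, 0.2375, 0, 0, 0, 0]
  ]
}}

```text
time: 35.45
eef_pos: [0.5567, -0.0114, 0.0934]
tcp_rot: [1.0, -0.007, -0.003, 0.001]
contact_force: [-6.3, -3.6, 4.7]
opening: 0.003
finger_force: 3.3
```

>>> {"method": "apply_moves", "body": {
  "series": [
    [0.001, 0, 0, 0, 0, 0],
    [0.0015, 0, 0, 0, 0, 0],
    [0.0015, 0, 0, 0, 0, 0]
  ]
}}

```text
time: 35.83
eef_pos: [0.5568, -0.0114, 0.0935]
tcp_rot: [1.0, -0.007, -0.004, 0.001]
contact_force: [-9.9, -3.2, 7.5]
opening: 0.0
finger_force: 5.0
```

```bash
python3 - <<'E'
from h import *
s=ctrl.get_state();print(w2c(s['eef_pos']),s['contact_force'])
pegs('scene',pic='s10.png')
for d in ctrl.silhouettes('panel','scene')[:2]:
    ys,xs=np.where(d['pixels']);print('panel',d['p'],xs.min(),xs.max(),ys.min(),ys.max(),len(xs))
for y in(-.095,.095):print([proj('scene',caddy2w([x,y,.108],Q)[0]).round(1) for x in(.066,.071)])
# dark-panel far edge vs wall along caddy x lines at panel top level
im=cv2.imread('pics/s10.png')
for y in(-.1,-.075,-.05,-.03,.03,.05,.065):
    print(y,[int(im[int(round(v)),int(round(u))].sum()/3) for u,v in [proj('scene',caddy2w([x,y,.070],Q)[0]) for x in np.arange(.060,.097,.003)]])
E
```

```text
[0.05313565 0.09476057] [-9.86563954 -3.22945425  7.46979738]
scene [416  65  36  25 384] [432.7  76.4] caddy@.108 [-0.4316  0.7935]
scene [145 282   6   9  18] [146.9 285.4] caddy@.108 [ 0.0946 -0.3194]
scene [146 292   6  27  54] [148.9 305.7] caddy@.108 [ 0.151  -0.3207]
panel 0.75 226 312 221 262 1621
[array([235.1, 248.1]), array([235.6, 249.6])]
[array([304. , 226.7]), array([304.7, 228.1])]
-0.1 [65, 64, 64, 64, 65, 64, 83, 126, 151, 139, 103, 72, 73]
-0.075 [64, 63, 61, 61, 61, 60, 80, 125, 150, 139, 102, 71, 74]
-0.05 [59, 63, 63, 63, 60, 59, 79, 125, 151, 139, 103, 71, 73]
-0.03 [59, 62, 65, 65, 61, 59, 80, 148, 152, 138, 76, 76, 72]
0.03 [59, 58, 62, 62, 62, 62, 84, 129, 153, 136, 97, 71, 71]
0.05 [59, 58, 60, 62, 62, 62, 107, 147, 152, 127, 127, 76, 72]
0.065 [60, 59, 59, 61, 61, 61, 80, 125, 151, 137, 98, 71, 70]
```

>>> {"method": "apply_moves", "body": {
  "series": [
    [-0.015, 0, 0, 0, 0, 0],
    [-0.016, -0.075, 0, 0, 0, 0],
    [-0.017, -0.15, 0, 0, 0, 0],
    [-0.018, -0.22, 0, 0, 0, 0],
    [-0.018, -0.2375, 0, 0, 0, 0],
    [-0.012, -0.2375, 0, 0, 0, 0],
    [-0.009, -0.2375, 0, 0, 0, 0],
    [-0.007, -0.2375, 0, 0, 0, 0],
    [-0.005, -0.2375, 0, 0, 0, 0],
    [-0.0035, -0.2375, 0, 0, 0, 0],
    [-0.0035, -0.2375, 0, 0, 0, 0]
  ]
}}

```text
time: 37.3
eef_pos: [0.5552, -0.1987, 0.0935]
tcp_rot: [1.0, -0.007, -0.003, -0.001]
contact_force: [-6.0, 2.3, 4.8]
opening: 0.003
finger_force: 2.9
```

Both ends have stopped at the wall and neither moves further. Now the firm, steady press.

>>> {"method": "apply_moves", "body": {
  "series": [
    [0.001, 0, 0, 0, 0, 0],
    [0.002, 0, 0, 0, 0, 0],
    [0.003, 0, 0, 0, 0, 0],
    [0.003, 0, 0, 0, 0, 0],
    [0.003, 0, 0, 0, 0, 0]
  ]
}}

```text
time: 37.92
eef_pos: [0.5555, -0.1987, 0.0935]
tcp_rot: [1.0, -0.006, -0.006, -0.002]
contact_force: [-12.4, 2.6, 8.7]
opening: 0.001
finger_force: 6.3
```

>>> {"method": "apply_moves", "body": {
  "series": [
    [0.0005, 0, 0, 0, 0, 0],
    [0.0005, 0, 0, 0, 0, 0],
    [0.0005, 0, 0, 0, 0, 0],
    [0.0005, 0, 0, 0, 0, 0],
    [0.0005, 0, 0, 0, 0, 0],
    [0.0005, 0, 0, 0, 0, 0],
    [0.0005, 0, 0, 0, 0, 0],
    [0.0005, 0, 0, 0, 0, 0]
  ]
}}

```text
time: 38.92
eef_pos: [0.5556, -0.1987, 0.0936]
tcp_rot: [1.0, -0.006, -0.006, -0.002]
contact_force: [-12.5, 2.5, 10.0]
opening: 0.0
finger_force: 6.9
```

>>> {"method": "apply_moves", "body": {
  "series": [
    [-0.005, 0, 0, 0, 0, 0],
    [-0.025, 0, 0, 0, 0, 0],
    [-0.04, 0, 0.03, 0, 0, 0],
    [-0.06, 0.05, 0.1, 0, 0, 0],
    [-0.075, 0.117, 0.17, 0, 0, 0],
    [-0.075, 0.117, 0.206, 0, 0, 0],
    [-0.075, 0.117, 0.206, 0, 0, 0],
    [-0.075, 0.117, 0.206, 0, 0, 0],
    [-0.075, 0.117, 0.206, 0, 0, 0],
    [-0.075, 0.117, 0.206, 0, 0, 0]
  ]
}}

```text
time: 40.17
eef_pos: [0.499, -0.1066, 0.2567]
tcp_rot: [1.0, -0.008, -0.001, -0.001]
contact_force: [-0.2, 0.1, 0.6]
opening: 0.001
finger_force: 0.0
```

```bash
python3 - <<'E'
from h import *
s=ctrl.get_state();print(s['eef_pos'],s['time'],s['contact_force'])
pegs(pic='w11.png')
im=cv2.imread('pics/w11.png')
for x in(.066,.071):print([proj('wrist',caddy2w([x,y,.108],Q)[0]).round(1) for y in(-.095,.095)])
# panel far edge profile per column and the rim inner edge
for y in(-.105,-.08,-.05,-.025,.025,.05,.08,.105):
    print(y,[int(im[int(round(v)),int(round(u))].sum()/3) for u,v in [proj('wrist',caddy2w([x,y,.070],Q)[0]) for x in np.arange(.070,.094,.002)]])
pegs('scene',pic='s11.png')
E
```

```text
[ 0.49900566 -0.10664371  0.25665156] 40.175 [-0.18463304  0.09600023  0.56479782]
wrist [581  50  29  89 417] [595.6  94.5] caddy@.108 [ 0.0851 -0.2702]
wrist [216 105  21  13 147] [224.2 110.8] caddy@.108 [0.0709 0.0934]
wrist [403 104  15  12  89] [410.9 108.9] caddy@.108 [ 0.0722 -0.0916]
[array([413.7, 115.4]), array([223., 116.])]
[array([414.2, 110.2]), array([222.5, 110.7])]
-0.105 [157, 156, 156, 153, 139, 91, 85, 87, 132, 165, 166, 167]
-0.08 [82, 80, 82, 81, 83, 82, 84, 83, 132, 168, 168, 167]
-0.05 [80, 79, 80, 79, 83, 83, 84, 90, 142, 168, 166, 168]
-0.025 [83, 83, 77, 76, 80, 80, 82, 93, 151, 167, 168, 168]
0.025 [85, 84, 82, 81, 81, 79, 77, 93, 156, 168, 169, 168]
0.05 [82, 82, 81, 80, 82, 79, 78, 103, 159, 170, 169, 170]
0.08 [81, 84, 83, 85, 84, 80, 79, 111, 162, 169, 169, 168]
0.105 [159, 160, 161, 150, 100, 77, 80, 112, 160, 167, 168, 168]
scene [416  66  36  24 390] [433.2  76.7] caddy@.108 [-0.4289  0.7939]
scene [452 208   4  11  13] [454.2 213.3] caddy@.108 [0.1742 0.5014]
scene [146 283   5   6  11] [147.1 285.2] caddy@.108 [ 0.094 -0.319]
scene [146 292   8  29  55] [148.8 305.8] caddy@.108 [ 0.1511 -0.3208]
scene [157 322   4   6  10] [159.1 324.3] caddy@.108 [ 0.2065 -0.3039]
```

```bash
python3 -c "
from plant import ctrl
print(ctrl.sign_off())"
```

```text
the job is handed in; nothing more can be done
None
```

The job is handed in at about 40 s: the small sugar box stands in the left bay, and the last picture puts both pegs within about 1 mm of home, after one last press of about 12 N along x, held for 1 s, at the right peg.

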